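Lock the plate shaker for transport

TASK

Lock the plate shaker for transport: first lift the specimen box off its cover and set it down flat in the middle of the blue mat. Then take every yellow lock out of the crowded parts tray, stand each in a slot of its own on the cover (any slot) and slide it along until its pin drops fully into the socket hidden under the cover, leaving it standing there. Last, swing the red lever fully over to its other side; leave the other parts in the tray, do not tip the box over, and do not disturb the notebook, jar and bottle.

Things in the scene. Friction and masses are not known exactly. Their poses are not given: they have to be found in the camera images.
- deck: the plate shaker, fixed: white machine with flat aluminium cover plate whose top is 70 mm above the origin; origin on the bench below the centre of the middle slot, z up; spans x -125..125, y -132..165 mm. Five slots through the 5 mm thick cover run along its y axis at x = -90, -45, 0, 45, 90 mm, each 16 mm wide and 110 mm long (y -55..55 mm), with a black strip right under the cover.
- lever (a joint): red lever at the +y end of the shaker: 0 = leaning toward the shaker's -x side (off), 1.0 rad = fully over toward its +x side (on). It stays where it is left and is pushed over with a few newtons.
- lever_tip (a point): centre of the red ball (26 mm diameter) at the end of the lever's 80 mm arm, which pivots about an axis parallel to the shaker's y, at deck x 0, y 132, z 92 mm; upright at 0.5 rad
- mat: blue mat fixed on the bench, 130 mm (x) by 110 mm (y), 3 mm thick, origin at the centre of its underside
- specimen_box: closed specimen box, clear with a green lid, 82 mm (x) by 52 mm (y), 34 mm tall, about 0.12 kg; origin at the centre of its underside; starts on the cover plate across the slots
- tray: grey open parts tray fixed on the bench, 224 mm square outside, 22 mm high, walls and floor 4 mm thick, origin at the centre of its underside
- blank: black disc-shaped blank, 30 mm diameter, 22 mm tall, in the tray; not a lock; origin at the centre of its underside
- standoff: brass spacer, 26 mm diameter, 32 mm tall, in the tray; not a lock; origin at the centre of its underside
- vial: small vial with red cap, 28 mm diameter, 42 mm tall, in the tray; not a lock; origin at the centre of its underside
- notebook: black notebook, 105 by 148 mm, 14 mm thick, lying on the bench; a bystander; origin at the centre of its underside
- jar: sample jar with black lid, 70 mm diameter, 80 mm tall, a bystander; origin at the centre of its underside
- wash_bottle: white bottle with red cap, 60 mm diameter, 150 mm tall, a bystander; origin at the centre of its underside
- lock1: yellow cylinder-shaped drop-pin lock, 34 mm diameter, 40 mm tall, about 0.28 kg with its pin, origin at the centre of its underside, z up. A free-sliding steel pin with a red button on top goes down through its middle. Starts upright in the tray. May be absent (None).
- lock1_tip (a point): lower tip of the lock's pin, 8 mm diameter, which falls by its own weight (0.06 kg). Lock standing on a flat surface: tip flush with the underside, red button's top 22 mm above the yellow top. Lock lifted, or over a socket: tip 16 mm below the underside, button resting on the yellow top, 6 mm high.
- lock2: yellow cylinder-shaped drop-pin lock, 34 mm diameter, 40 mm tall, about 0.28 kg with its pin, origin at the centre of its underside, z up. A free-sliding steel pin with a red button on top goes down through its middle. Starts upright in the tray. May be absent (None).
- lock2_tip (a point): lower tip of the lock's pin, 8 mm diameter, which falls by its own weight (0.06 kg). Lock standing on a flat surface: tip flush with the underside, red button's top 22 mm above the yellow top. Lock lifted, or over a socket: tip 16 mm below the underside, button resting on the yellow top, 6 mm high.
- lock3: yellow cylinder-shaped drop-pin lock, 34 mm diameter, 40 mm tall, about 0.28 kg with its pin, origin at the centre of its underside, z up. A free-sliding steel pin with a red button on top goes down through its middle. Starts upright in the tray. May be absent (None).
- lock3_tip (a point): lower tip of the lock's pin, 8 mm diameter, which falls by its own weight (0.06 kg). Lock standing on a flat surface: tip flush with the underside, red button's top 22 mm above the yellow top. Lock lifted, or over a socket: tip 16 mm below the underside, button resting on the yellow top, 6 mm high.
- lock4: yellow cylinder-shaped drop-pin lock, 34 mm diameter, 40 mm tall, about 0.28 kg with its pin, origin at the centre of its underside, z up. A free-sliding steel pin with a red button on top goes down through its middle. Starts upright in the tray. May be absent (None).
- lock4_tip (a point): lower tip of the lock's pin, 8 mm diameter, which falls by its own weight (0.06 kg). Lock standing on a flat surface: tip flush with the underside, red button's top 22 mm above the yellow top. Lock lifted, or over a socket: tip 16 mm below the underside, button resting on the yellow top, 6 mm high.
- lock5: yellow cylinder-shaped drop-pin lock, 34 mm diameter, 40 mm tall, about 0.28 kg with its pin, origin at the centre of its underside, z up. A free-sliding steel pin with a red button on top goes down through its middle. Starts upright in the tray. May be absent (None).
- lock5_tip (a point): lower tip of the lock's pin, 8 mm diameter, which falls by its own weight (0.06 kg). Lock standing on a flat surface: tip flush with the underside, red button's top 22 mm above the yellow top. Lock lifted, or over a socket: tip 16 mm below the underside, button resting on the yellow top, 6 mm high.
- slot3 (a point): centre of the middle slot at the cover's top; its y axis runs along the slots. Over the plain strip a lock's pin hangs 5 mm below the cover's top. Somewhere within 35 mm of each slot's middle, along y, new in every slot and start, the strip has a socket 13 mm long, as wide as the slot and over 16 mm deep: there the pin drops its full 16 mm and stops the lock sliding on.
Not all that is in view belongs to the job. Of the things like the specimen_box, leave any that is purple; of the rest the larger one is meant. What is shaped like the lock1 but purple is not meant.

How it is judged:
By the outcome, as a careful person would: the job done as asked, in the order asked, and still so for the second after the job is handed in, with the robot touching nothing.
Of lock1, lock2, lock3, lock4, lock5 only 4 to 5 are there at a start; the rules pass over those that are not, and their reading is None.
At some moment in a run one of specimen_box may be knocked a few centimetres aside while the robot is not near it.
It also fails if it takes over 208 s, if anything falls off the work surface, if the arm or the gripper's body presses on something with over 40 N, if the wrist force passes 120 N, or if a joint passes its speed limit or range.

ROBOT

A 7-joint arm with a two-finger parallel gripper is mounted at the origin on the work surface. World frame = base frame: x ahead of the robot, y to its left, z up, the work surface at z = 0. Lengths are in m, angles in rad, forces in N, time in s.
With the tool pointing down it reaches from about 0.375 to 0.925 m from the base axis. Payload 3.1 kg.
Tool frame: the origin (TCP) lies between the finger pads; the fingertips stand 19 mm ahead of it and the grasp point (between the pads) is the TCP; z points along the fingers, y is the line along which they close (so a half turn about z gives the same grasp; the last joint's range is limited). The gripper opens to 85 mm and grips with 20 to 120 N. Pads are 22 mm wide; open, the fingers measure 114 mm over their backs; the gripper's body (76 mm by 85 mm) begins 54 mm behind the grasp point. The pads swing forward as they close: fully open they stand 13 mm farther back than shut.
Start: joints at [-1.273, 0.383, 0.044, 1.598, -0.018, 1.161, -0.05], TCP at [0.251, 0.6, 0.25] pointing down, gripper open.
Joint ranges: [-2.61, 2.61], [-0.41, 2.15], [-1.48, 1.57], [0, 2.5], [-1.57, 4.71], [0.05, 1.97], [-2.85, 2.85]. Speed limits (rad/s): [2.79, 2.79, 3.14, 3.14, 3.14, 3.14, 3.14].

INTERFACE

Orientations are given as a unit quaternion [x, y, z, w].
In Python, from bench import move_ptp, movel, move_j, move_gripper, pause, inverse_kinematics, read_camera, camera_params, MotionError, sign_off, look_for, tip_of, read_time_s, read_qpos, read_joint_vel, read_effort, read_eef_pos, read_tcp_rot, read_ft_force, read_ft_torque, read_finger_gap, read_grasp_force gives the robot as it stands. Calls block until the motion is done:
- move_ptp(position, orientation): joint-space move of the TCP to a pose.
- movel(position, orientation=None, speed=0.15): straight line of the TCP; orientation=None keeps the orientation; speed is the mean speed in m/s.
- move_j(angles): joint-space move.
- move_gripper(opening, effort=None): finger opening in m; effort is the grip in N (None keeps the last); returns when the fingers have stopped.
- pause(seconds).
- inverse_kinematics(position, orientation): joint angles nearest the present ones, or None.
- read_camera(name): name is "scene" or "top" or "wrist"; returns the picture (420x560x3 uint8, red, green, blue); there is no depth.
- camera_params(name): a dict with "K" (3x3 intrinsics, pixels), "camera_from_world" (4x4, takes a point from world to camera coordinates). Camera axes: x right, y down, z forward; pixel columns grow to the right and rows downward; lengths in m; the calibration is good to about 2 mm. A picture is of the moment at which its call begins: read the wrist's pose just before it. camera_params takes no time and is no camera call; for the wrist camera it gives the pose at the moment of the call.
A pose or a line that the arm cannot do raises MotionError and nothing moves.
- sign_off(): hands the job in; it is judged then, once.
Trained networks look in the newest picture that a camera, given by its name, has taken for a name from the list of things; names that differ only in an ending like _2 or _b are one class to them, and where a whole thing is asked for, a point or a joint stands for the part that bears it (a point fixed in the world has none). Each returns a list of dicts, best first, with "confidence" (0 to 1); they miss things now and then, are a little off and sometimes report something else, mostly with a low value. They report only what shows in the picture. A call takes as long as a camera call. They do not tell look-alikes from the thing itself.
- look_for(camera, name): "at" ([column, row] in pixels, amid what is visible of it).
- tip_of(camera, name): "at" ([column, row] in pixels: a listed point, or the origin of a listed thing).
Readings, each from a call of its own:
- read_time_s(): time.
- read_qpos(): joint angles.
- read_joint_vel(): joint speeds.
- read_effort(): joint torques, N m.
- read_eef_pos(): TCP position.
- read_tcp_rot(): TCP orientation.
- read_ft_force(): force on the tool from outside, world axes, zero at the start.
- read_ft_torque(): the same for the moment, N m.
- read_finger_gap(): finger opening in m.
- read_grasp_force(): force on a finger pad.
Only numpy, scipy, OpenCV 4.12 (cv2) and the standard library are available. Lean on these libraries where they do the work, as an engineer would, in place of code of your own. Each camera call takes 0.05 s, during which the arm holds its last target. There are 200 camera calls.

## Working session

There is one attempt and no reset: what is moved stays moved. The work goes in short steps, each a Python script; the robot and the scene stay as the last script left them, time stands still between calls to the robot, and variables do not carry over. Pictures are saved under pics/ and viewed, at most 14 in all, crops included, and the job is handed in when it is done.

```bash
ls; mkdir -p pics; python3 - <<'E'
from bench import *
import cv2
for c in ["scene","top"]:
    im=read_camera(c); cv2.imwrite(f"pics/{c}0.png",im[:,:,::-1])
    p=camera_params(c); print(c,p["K"],p["camera_from_world"])
    if c=="top":
        for n in ["deck","mat","specimen_box","tray","lock1","slot3","lever_tip","notebook","jar","wash_bottle"]:
            print(n,[(round(d["confidence"],2),[round(float(v)) for v in d["at"]]) for d in tip_of(c,n)])
print(read_time_s(),read_tcp_rot(),read_finger_gap())
E
```

```text
pics
scene [[536.93752799   0.         281.410118  ]
 [  0.         536.93752799 217.82228196]
 [  0.           0.           1.        ]] [[ 0.6313119   0.77534479 -0.01690395 -0.3674843 ]
 [ 0.41616646 -0.35708831 -0.83623766 -0.12791641]
 [-0.65440871  0.52089193 -0.54810659  1.72082271]
 [ 0.          0.          0.          1.        ]]
top [[499.2547575    0.         276.16489705]
 [  0.         499.2547575  207.5981786 ]
 [  0.           0.           1.        ]] [[-8.68882221e-03 -9.99962242e-01  1.35448958e-04  4.08875002e-02]
 [-9.81612732e-01  8.50355030e-03 -1.90693821e-01  5.69932411e-01]
 [ 1.90685469e-01 -1.78986313e-03 -9.81649555e-01  1.53100511e+00]
 [ 0.00000000e+00  0.00000000e+00  0.00000000e+00  1.00000000e+00]]
deck [(0.97, [221, 218]), (0.66, [382, 234])]
mat [(0.91, [310, 205])]
specimen_box [(0.9, [223, 198]), (0.82, [216, 286]), (0.81, [221, 152])]
tray [(0.93, [380, 233]), (0.2, [404, 252])]
lock1 [(0.67, [400, 210]), (0.67, [277, 155]), (0.62, [364, 290]), (0.58, [404, 233]), (0.53, [363, 259]), (0.51, [378, 237]), (0.41, [382, 234]), (0.4, [379, 214])]
slot3 [(0.59, [218, 214])]
lever_tip [(0.48, [310, 207]), (0.4, [169, 226]), (0.26, [381, 233])]
notebook [(0.74, [276, 155])]
jar [(0.69, [360, 168])]
wash_bottle [(0.63, [148, 282])]
0.6 [ 1.96563795e-01  9.80491037e-01  4.00096777e-06 -3.22124253e-06] 0.08521843554284032
```

View pics/top0.png

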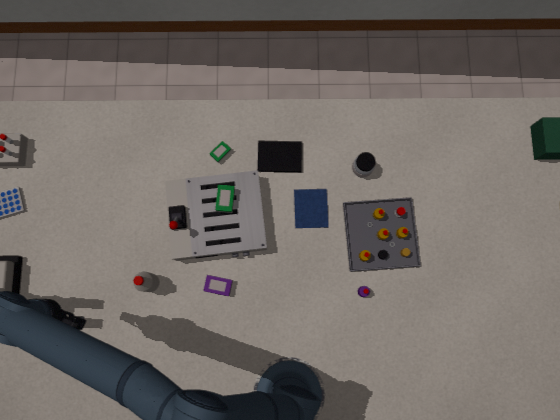

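View pics/scene0.png

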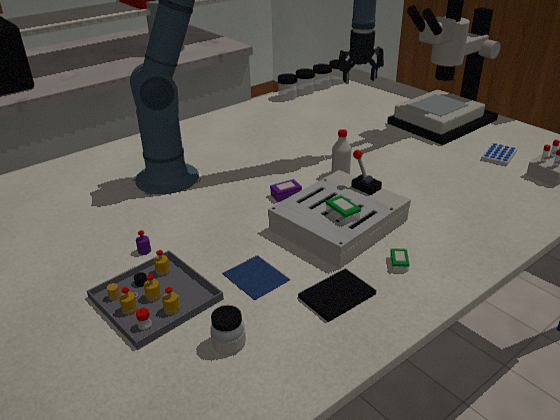

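Top view: the white shaker sits at about (222,215) with the lever at (175,220). The larger green box lies on the cover at (226,198), and the mat is at (311,208). Four yellow locks are in the tray at about (380,214), (385,233), (404,232) and (366,256). The purple items and the small green box are decoys. Next I'll take close-ups with the wrist camera.

```bash
cat > h.py <<'E'
from bench import *
import numpy as np, cv2
def px2w(P,uv,z):
    K=P["K"];T=P["camera_from_world"];R=T[:3,:3];c=-R.T@T[:3,3]
    d=R.T@np.linalg.solve(K,[uv[0],uv[1],1.]); return c+d*(z-c[2])/d[2]
def w2px(P,p):
    q=P["K"]@(P["camera_from_world"]@np.append(p,1))[:3]; return q[:2]/q[2]
def down(phi):  # tool y axis at world angle phi (rad)
    a=(phi+np.pi/2)/2; return [float(np.cos(a)),float(np.sin(a)),0.,0.]
def shot(cam,name=None):
    P=camera_params(cam); im=read_camera(cam)
    if name: cv2.imwrite(f"pics/{name}.png",im[:,:,::-1])
    return P,im
E
python3 - <<'E'
from h import *
P=camera_params("top")
for n,uv,z in [("box",(226,198),.104),("mat",(311,208),.003),("tray",(382,234),.004),("deck",(222,215),.07)]: print(n,px2w(P,uv,z).round(3))
for n,xy in [("deck",px2w(P,(222,215),.07)),("tray",px2w(P,(382,234),0))]:
    move_ptp([float(xy[0])-.0,float(xy[1]),.40],down(np.pi/2))
    Pw,im=shot("wrist",n+"w"); T=Pw["camera_from_world"]; print(n,(-T[:3,:3].T@T[:3,3]).round(3),T[:3,:3].round(2).tolist(),read_eef_pos(),read_qpos().round(2),read_time_s())
print(Pw["K"])
E
```

```text
box [0.592 0.191 0.104]
mat [ 0.578 -0.078  0.003]
tray [ 0.49  -0.307  0.004]
deck [0.545 0.206 0.07 ]
deck [0.463 0.207 0.522] [[-0.0, 1.0, -0.0], [0.95, 0.0, 0.32], [0.32, 0.0, -0.95]] [0.54439408 0.20784359 0.39936181] [-0.71  0.16  0.31  1.58 -0.05  1.41  1.18] 2.5167
tray [ 0.41  -0.307  0.522] [[-0.0, 1.0, 0.0], [0.95, 0.0, 0.32], [0.32, 0.0, -0.95]] [ 0.49162369 -0.30611145  0.39973202] [-0.26  0.2   0.88  1.61 -0.15  1.41  2.2 ] 4.4417
[[324.63078393   0.         278.52590257]
 [  0.         324.63078393 205.74654419]
 [  0.           0.           1.        ]]
```

View pics/deckw.png

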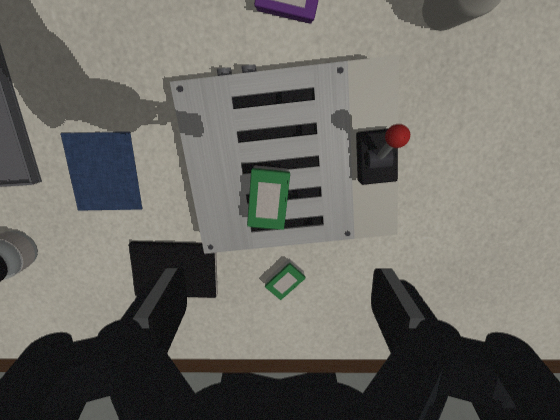

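View pics/trayw.png

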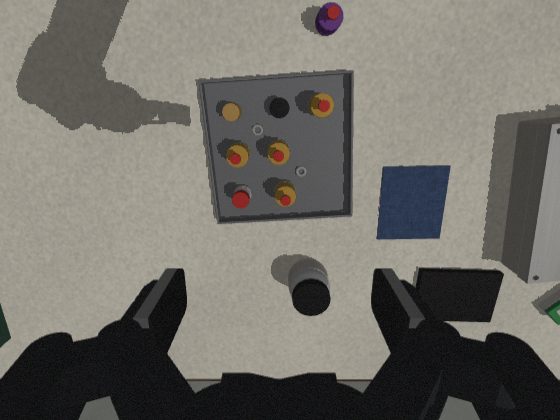

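The wrist view of the deck shows three clear slots at (273,98), (277,132) and (281,163). The box lid is at (268,198), the lever ball at (398,136) and the mat at (102,171). In the tray view the locks' red buttons are at (323,104), (235,158), (278,155) and (286,200), the vial is at (241,198), the blank at (279,106) and the brass spacer at (230,111).

```bash
cat > meas.py <<'E'
from h import *
def rect(P,mask,z,amin=40):
    out=[]
    cs,_=cv2.findContours(mask.astype(np.uint8),cv2.RETR_EXTERNAL,cv2.CHAIN_APPROX_NONE)
    for c in cs:
        if cv2.contourArea(c)<amin: continue
        w=np.array([px2w(P,p[0],z)[:2] for p in c],np.float32)
        (cx,cy),(a,b),t=cv2.minAreaRect(w*1000)
        if a<b: a,b,t=b,a,t+90
        out.append((c[:,0].mean(0).round(1).tolist(),round(cx/1000,4),round(cy/1000,4),round(a,1),round(b,1),round((t+90)%180-90,1)))
    return out
def hsv(im): return [c.astype(int) for c in cv2.split(cv2.cvtColor(im,cv2.COLOR_RGB2HSV))]
def green(im): h,s,v=hsv(im); return (abs(h-65)<20)&(s>110)&(v>50)
def blue(im): h,s,v=hsv(im); return (abs(h-110)<14)&(s>110)
def red(im): h,s,v=hsv(im); return ((h<7)|(h>173))&(s>140)&(v>70)
def yellow(im): h,s,v=hsv(im); return (h>12)&(h<30)&(s>140)&(v>60)
E
python3 - <<'E'
from meas import *
import bench
# wrist pose reconstructed: recorded in the earlier run
def Pw(cx,cy):
    R=np.array([[0,1,0],[.948,0,.318],[.318,0,-.948]]);P=dict(camera_params("wrist"));return P
Pt=camera_params("wrist")
im=cv2.imread("pics/trayw.png")[:,:,::-1].copy()
print("red",*rect(Pt,red(im),.063,15),sep="\n"); print("yel",*rect(Pt,yellow(im),.04),sep="\n"); print("mat",*rect(Pt,blue(im),.003,500),sep="\n")
h,s,v=hsv(im); 
for n,uv,z in [("blank",(279,106),.026),("brass",(230,111),.034),("tray corners",(197,80),.022),("",(352,70),.022),("",(351,216),.022),("",(217,223),.022)]: print(n,px2w(Pt,uv,z).round(4))
move_ptp([.545,.207,.40],down(np.pi/2))
Pd,im=shot("wrist","d2")
print("green",*rect(Pd,green(im),.104),sep="\n")
h,s,v=hsv(im); m=(v<60); print("slots",*[r for r in rect(Pd,m,.07,100) if r[3]<150],sep="\n")
print("red",*rect(Pd,red(im),.15,15),sep="\n"); print("mat",*rect(Pd,blue(im),.003,500),sep="\n")
for uv in [(179,89),(340,70),(348,233),(210,247)]: print("screw",px2w(Pd,uv,.07).round(4))
E
```

```text
red
([285.1, 200.1], 0.5553, -0.2966, 14.5, 14.0, 25.7)
([240.4, 199.1], 0.5538, -0.3638, 25.2, 23.7, -1.5)
([234.7, 158.5], 0.4935, -0.3688, 14.4, 12.9, -89.8)
([278.0, 155.8], 0.4897, -0.3076, 14.1, 14.1, -44.9)
([323.4, 105.3], 0.4208, -0.2461, 14.7, 14.2, -68.7)
([332.8, 12.2], 0.31, -0.2399, 15.2, 13.5, -47.3)
yel
([284.6, 194.3], 0.5528, -0.2966, 35.5, 31.1, 0.2)
([237.6, 154.8], 0.4921, -0.3685, 35.4, 32.5, -19.7)
([278.1, 152.1], 0.4881, -0.3078, 34.2, 32.1, 13.6)
([320.8, 104.7], 0.421, -0.2468, 34.2, 29.8, -89.8)
mat
([412.2, 196.9], 0.5795, -0.0819, 126.8, 107.4, 0.9)
blank [ 0.4227 -0.3064  0.026 ]
brass [ 0.4297 -0.3772  0.034 ]
tray corners [ 0.3875 -0.4245  0.022 ]
 [ 0.3734 -0.2025  0.022 ]
 [ 0.5952 -0.1875  0.022 ]
 [ 0.6083 -0.4083  0.022 ]
green
([287.2, 279.7], 0.7206, 0.2158, 52.7, 33.6, -44.0)
([270.1, 197.2], 0.5945, 0.1925, 82.8, 51.3, -5.3)
slots
([3.4, 267.9], 0.7197, -0.2276, 53.3, 15.3, -15.5)
([306.0, 220.4], 0.6394, 0.2441, 57.7, 13.3, -83.8)
([306.5, 191.5], 0.5944, 0.2438, 48.5, 13.8, -84.0)
([279.4, 164.3], 0.5547, 0.2091, 109.0, 17.9, -84.3)
([379.0, 154.3], 0.5412, 0.3437, 75.6, 56.2, 6.5)
([279.0, 131.0], 0.5087, 0.2042, 108.3, 14.5, -83.7)
([275.0, 96.6], 0.4641, 0.1991, 108.6, 14.7, -83.7)
([284.5, 12.8], 0.3669, 0.2121, 72.7, 4.9, 78.3)
red
([400.7, 132.8], 0.5035, 0.3425, 24.8, 23.5, 6.1)
mat
([101.7, 176.1], 0.5798, -0.0797, 126.7, 107.8, 1.3)
screw [0.4541 0.0734 0.07  ]
screw [0.4318 0.2834 0.07  ]
screw [0.6601 0.3085 0.07  ]
screw [0.6827 0.0979 0.07  ]
```

```bash
cat >> meas.py <<'E'
def ori(pos,phi):
    best=None;q0=read_qpos()
    for p in (phi,phi+np.pi,phi-np.pi):
        q=inverse_kinematics(list(pos),down(p))
        if q is not None:
            q=np.array(q); c=abs(q-q0).sum()+(10 if abs(q[6])>2.6 else 0)
            if best is None or c<best[0]: best=(c,down(p))
    return best[1] if best else None
E
python3 - <<'E'
from meas import *
d=np.deg2rad
b=[.5945,.1925]; m=[.5797,-.0808]
o=ori(b+[.2],d(84.7)); move_ptp(b+[.2],o); move_gripper(.085)
P,im=shot("wrist"); print([r for r in rect(P,green(im),.104) if r[3]>70])
movel(b+[.094],speed=.15)
move_gripper(.03,40); print(read_finger_gap(),read_grasp_force())
movel(b+[.2],speed=.15); print(read_finger_gap(),read_ft_force())
o=ori(m+[.15],d(91)); move_ptp(m+[.15],o); movel(m+[.032]);movel(m+[.0275],speed=.03); print(read_ft_force())
move_gripper(.075); movel(m+[.2],speed=.25)
move_ptp([.5,.05,.42],ori([.5,.05,.42],d(90)))
P,im=shot("wrist","after_box"); print("green z.037",rect(P,green(im),.037)); print("mat",rect(P,blue(im),.003,500))
h,s,v=hsv(im); print("slots",*[r for r in rect(P,v<60,.07,100) if 100<r[3]<120],sep="\n"); print(read_time_s())
E
```

```text
[([277.5, 208.8], 0.5939, 0.1924, 81.9, 50.9, -5.5)]
0.05123203591636395 42.68160939216614
0.05130282215950315 [-0.21679522 -0.10449443 -0.71860637]
[ 1.88250095 -0.44184318  0.91709725]
green z.037 [([356.4, 303.1], 0.7747, 0.1881, 29.2, 10.6, 17.2), ([199.6, 201.2], 0.5797, -0.0807, 80.9, 53.1, 0.5)]
mat [([219.9, 186.5], 0.5792, -0.0655, 125.6, 77.8, 1.2)]
slots
([385.5, 245.5], 0.6418, 0.2182, 106.4, 12.4, -83.6)
([385.0, 219.4], 0.5974, 0.2128, 107.9, 13.0, -83.7)
([384.7, 191.8], 0.553, 0.2075, 106.7, 13.5, -83.7)
([384.3, 162.7], 0.5086, 0.2029, 106.7, 14.0, -83.7)
([384.5, 131.5], 0.4639, 0.1984, 106.4, 14.1, -83.7)
14.2
```

View pics/after_box.png

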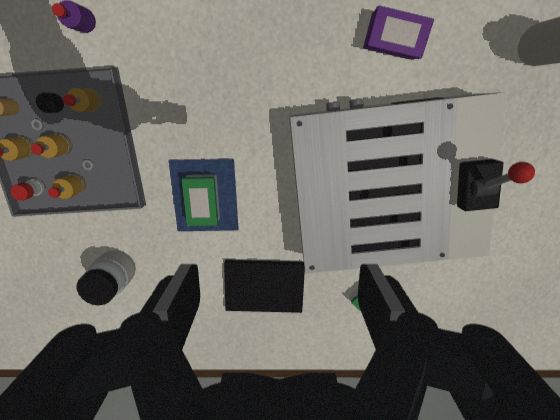

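The box now sits flat in the middle of the mat at (199,201), and all five slots are free. Next is the first lock.

```bash
cat >> meas.py <<'E'
YAW=np.deg2rad(6.3); ORG=np.array([.5542,.2090]); EX=np.array([np.cos(YAW),np.sin(YAW)]); EY=np.array([-EX[1],EX[0]])
def dk(x,y,z): p=ORG+x*EX+y*EY; return [float(p[0]),float(p[1]),float(z)]
H=.028
def pick(xy,deg):
    p=list(xy); o=ori(p+[.16],np.deg2rad(deg)); move_gripper(.052); move_ptp(p+[.16],o)
    f0=read_ft_force(); movel(p+[.06],speed=.25); movel(p+[.004+H],speed=.1)
    print("pick down dF",(read_ft_force()-f0).round(1)); move_gripper(.02,60); g=read_finger_gap()
    movel(p+[.18],speed=.25); print("gap",g,read_finger_gap(),"dF",(read_ft_force()-f0).round(2))
def place(x,y0=-.046,y1=.046):
    p=dk(x,y0,.18); move_ptp(p,ori(p,np.pi/2+YAW)); f0=read_ft_force()
    movel(dk(x,y0,.07+H+.006),speed=.15)
    z=.07+H+.003
    while z>.07+H-.0025:
        movel(dk(x,y0,z),speed=.03)
        if (read_ft_force()-f0)[2]>2.5: break
        z-=.0007
    print("contact dz mm",round((z-.07-H)*1e3,1),(read_ft_force()-f0).round(1),read_time_s())
    z+=.0005; movel(dk(x,y0,z),speed=.03); f0=read_ft_force(); y=y0; log=[]
    while y<y1:
        y+=.003; movel(dk(x,y,z),speed=.05); f=read_ft_force()-f0; fs=float(f[:2]@EY); log.append((round(y*1e3),round(fs,1),round(float(f[2]),1)))
        if abs(fs)>7: break
    print(log); caught=abs(fs)>7 and y<.044
    if caught: # relax, then let go
        movel(dk(x,y-.002,z),speed=.03); print("relaxed",((read_ft_force()-f0)[:2]@EY).round(1))
        move_gripper(.054); movel(dk(x,y-.002,.2),speed=.25)
    print("caught",caught,round(y,4),read_time_s()); return caught,y
E
python3 - <<'E'
from meas import *
pick((.5548,-.2966),45); place(-.09)
p=dk(-.09,-.1,.3); move_ptp(p,ori(p,np.pi/2)); shot("wrist","lock1"); print(read_time_s())
E
```

```text
pick down dF [-0.5 -0.   0.4]
gap 0.032627864653381425 0.032304314154043084 dF [-1.32 -0.96 -1.66]
contact dz mm 0.2 [-2.4 -0.7  7.4] 21.7667
[(-43, 0.0, -1.8), (-40, 0.1, -1.1), (-37, 1.3, -2.4), (-34, 0.3, -1.5), (-31, 0.1, -1.5), (-28, 0.4, -1.4), (-25, 0.2, -1.2), (-22, -0.2, -1.7), (-19, 1.1, -2.2), (-16, 0.3, -2.3), (-13, -0.5, -1.3), (-10, 0.1, -1.4), (-7, 0.3, -0.6), (-4, 0.4, -0.9), (-1, 0.2, -2.4), (2, 0.3, -2.3), (5, -0.8, -2.8), (8, 0.2, -2.0), (11, -6.0, 0.3), (14, -9.6, 1.1)]
relaxed -6.8
caught True 0.014 28.1667
28.8667
```

View pics/lock1.png

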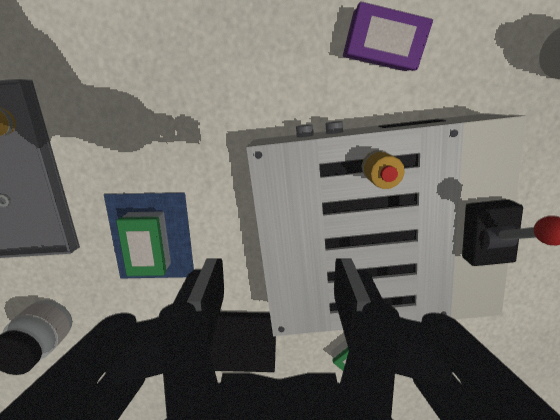

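The first lock stands at about (387,172) in slot 1 with its button down on the yellow top. The box is still on the mat. I'll do the remaining three the same way.

```bash
python3 - <<'E'
from meas import *
for xy,deg,sx in [((.4890,-.3076),45,-.045),((.4928,-.3687),135,.0),((.4209,-.2464),45,.045)]:
    pick(xy,deg)
    if not .028<read_finger_gap()<.038: print("BAD GRASP"); break
    if not place(sx)[0]: break
else:
    p=dk(0,-.1,.33); move_ptp(p,ori(p,np.pi/2))
shot("wrist","locks4"); print(read_time_s())
E
```

```text
pick down dF [0.6 0.8 0.8]
gap 0.03277786060286611 0.032278451715483394 dF [-1.07  0.62 -3.31]
contact dz mm 0.2 [-1.8  1.9  7.8] 36.3083
[(-43, -2.0, -0.5), (-40, -3.0, -1.3), (-37, -3.0, -0.0), (-34, -2.8, 0.0), (-31, -2.6, 1.9), (-28, -3.2, 1.5), (-25, -3.9, 1.8), (-22, -4.6, 0.7), (-19, -4.6, 2.2), (-16, -5.4, 3.4), (-13, -3.7, 2.2), (-10, -4.3, 1.3), (-7, -4.3, 2.2), (-4, -5.0, 2.2), (-1, -4.3, 3.5), (2, -4.5, 2.4), (5, -5.2, 2.9), (8, -4.5, 2.3), (11, -3.7, 2.6), (14, -5.2, 2.7), (17, -4.6, 2.7), (20, -4.3, 2.5), (23, -4.1, 2.5), (26, -4.5, 2.8), (29, -4.9, 3.3), (32, -6.6, 3.2), (35, -10.0, 3.7)]
relaxed -7.1
caught True 0.035 44.4583
pick down dF [-0.5  0.3 -0.1]
gap 0.03238162039803235 0.032043276198782986 dF [-0.67 -0.07 -3.35]
contact dz mm 0.2 [-2.5  0.8  6.8] 52.7167
[(-43, -1.2, -0.3), (-40, -0.6, 0.4), (-37, -0.4, -0.2), (-34, 0.1, 0.3), (-31, -1.0, -0.6), (-28, -0.9, -0.6), (-25, -6.3, -0.6), (-22, -8.8, -2.6)]
relaxed -6.8
caught True -0.022 56.1167
pick down dF [ 0.3 -0.6  0.1]
gap 0.03264022711262595 0.03224407665736557 dF [ 0.27  1.03 -2.98]
contact dz mm 0.9 [-0.9  0.2  4.9] 63.3417
[(-43, -1.6, -0.9), (-40, -1.9, -1.7), (-37, -1.9, -0.6), (-34, -1.9, -0.8), (-31, -1.6, -1.8), (-28, -1.7, -1.2), (-25, -1.2, -1.1), (-22, -1.9, -0.9), (-19, -0.3, -1.4), (-16, -0.4, -1.9), (-13, -0.3, -1.4), (-10, -1.5, -1.7), (-7, -1.2, -1.7), (-4, -1.3, -2.1), (-1, -1.0, -1.7), (2, -1.0, -1.3), (5, -1.0, -1.4), (8, -1.0, -1.9), (11, -1.0, -1.8), (14, -1.5, -2.5), (17, -0.8, -0.9), (20, -4.6, -1.4), (23, -9.1, -1.8)]
relaxed -7.7
caught True 0.023 70.4833
71.2917
```

View pics/locks4.png

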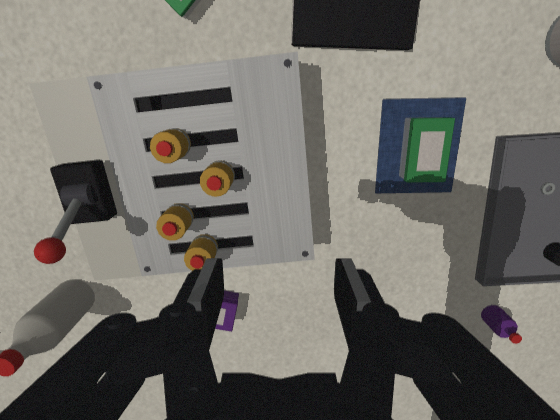

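All four locks are standing in slots with low-looking buttons at (165,148), (214,184), (170,229) and (197,262). The box is on the mat and the lever ball is at (50,250). I'll check the button heights by triangulating two views, then swing the lever.

```bash
python3 - <<'E'
from meas import *
P1=camera_params("top"); print("bottle base",px2w(P1,(148,282),0).round(3))
def views(y):
    p=dk(0,y,.38); move_ptp(p,ori(p,np.pi/2)); P,im=shot("wrist")
    return P,[r[0] for r in rect(P,red(im),.11,15)],im
A=views(-.12);B=views(.10)
def near(V,z):  # positions at z, restricted to cover
    o=[]
    for uv in V[1]:
        w=px2w(V[0],uv,z)[:2]; d=w-ORG
        if abs(d@EX)<.11 and abs(d@EY)<.07: o.append((d@EX,d@EY,uv))
    return sorted(o)
for a,b in zip(near(A,.115),near(B,.115)):
    M=[v["K"]@v["camera_from_world"][:3] for v in (A[0],B[0])]
    X=cv2.triangulatePoints(M[0],M[1],np.array(a[2],float).reshape(2,1),np.array(b[2],float).reshape(2,1)); X=(X[:3]/X[3]).ravel()
    print(np.array([(X[:2]-ORG)@EX,(X[:2]-ORG)@EY,X[2]]).round(4))
print(len(near(A,.115)),len(near(B,.115)),read_time_s())
E
```

```text
bottle base [0.342 0.448 0.   ]
[-0.0902  0.0073  0.1127]
[-0.0458  0.0305  0.1133]
[ 0.0009 -0.0283  0.1126]
[0.0431 0.0166 0.1119]
4 4 72.6083
```

All four buttons are at about z = 113 mm, which means the pins are fully dropped. Now the lever.

```bash
python3 - <<'E'
from meas import *
p=dk(-.085,.132,.27); move_ptp(p,ori(p,np.pi/2+YAW)); move_gripper(0.0)
movel(dk(-.085,.132,.172),speed=.15); f0=read_ft_force(); log=[]
movel(dk(-.064,.132,.172),speed=.1); x=-.064
while x<.022:
    x+=.004 if x<.0 else .002; movel(dk(x,.132,.172),speed=.08); f=float((read_ft_force()-f0)[:2]@EX); log.append((round(x*1e3),round(f,1)))
    if x>.0 and f<-12 or f<-25: break
print(log)
movel(dk(x-.02,.132,.172),speed=.1); movel(dk(x-.02,.132,.3),speed=.25)
p=dk(0,-.05,.42); move_ptp(p,ori(p,np.pi/2)); P,im=shot("wrist","end")
ball=dk(.08*np.sin(.5),.132,.092+.08*np.cos(.5)); print("ball exp px",w2px(P,ball).round(1)); print([r[0] for r in rect(P,red(im),.16,40)])
print("green",rect(P,green(im),.037),"mat",rect(P,blue(im),.003,500),read_time_s())
shot("scene","end_scene")
E
```

```text
[(-60, -0.8), (-56, -1.7), (-52, -1.8), (-48, -0.7), (-44, -0.5), (-40, -1.1), (-36, -1.0), (-32, 0.0), (-28, -0.2), (-24, 0.1), (-20, 0.0), (-16, -0.5), (-12, -0.8), (-8, -1.1), (-4, -0.3), (0, -1.1), (2, -0.6), (4, -1.0), (6, -1.6), (8, -1.9), (10, -0.4), (12, -1.3), (14, -3.3), (16, -7.4), (18, -11.2), (20, -14.8)]
ball exp px [121.8 152.8]
[[88.0, 310.9], [508.8, 298.8], [246.8, 227.3], [225.9, 199.5], [264.2, 161.8], [121.5, 153.2], [225.7, 133.3]]
green [([436.1, 136.9], 0.5815, -0.0791, 81.5, 54.7, 0.8), ([234.2, 9.5], 0.7611, 0.2222, 43.3, 38.5, -44.4)] mat [([423.2, 126.4], 0.5804, -0.0804, 126.4, 106.9, 0.6)] 83.3833
```

View pics/end.png

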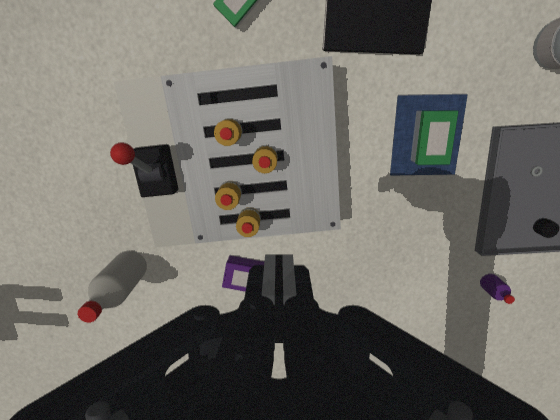

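View pics/end_scene.png

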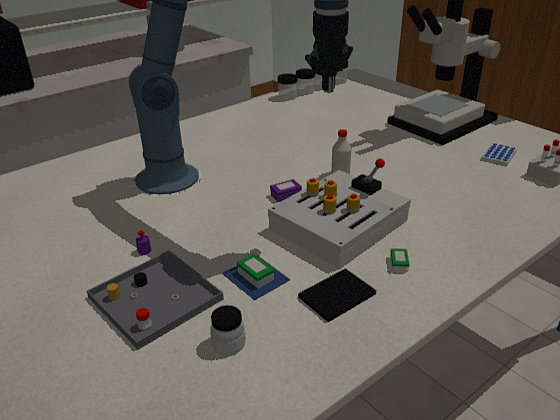

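The ball is at (121.5,153), against an expected (121.8,153) for fully over. The four locks are pinned and the box is centred on the mat at about (436,137). Only the vial, blank and spacer remain in the tray, and the notebook, jar and bottle are where they were.

```bash
python3 -c "
from bench import *
print(sign_off())"
```

```text
the job is handed in; nothing more can be done
None
```

The job is done and handed in: the box sits centred on the mat, all four yellow locks in the tray are pinned in slots of their own, and the red lever is fully over, in about 83 s of the 208 s allowed.

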